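# Unclamp the jam jars and set them out for labelling

## Robot

A 6-joint arm with a two-finger parallel gripper is mounted at the origin on the work surface. World frame = base frame: x ahead of the robot, y to its left, z up, the work surface at z = 0. Lengths are in m, angles in rad, forces in N, time in s.
With the tool pointing down it reaches from about 0.35 to 0.975 m from the base axis. Payload 4.9 kg.
Tool frame: the origin (TCP) lies on the mounting face of the last link; the fingertips stand 173 mm ahead of it and the grasp point (between the pads) lies 155 mm ahead of it; z points along the fingers, y is the line along which they close (so a half turn about z gives the same grasp; the last joint's range is limited). The gripper opens to 85 mm and grips with 20 to 120 N. Pads are 22 mm wide; open, the fingers measure 114 mm over their backs; the gripper's body (76 mm by 85 mm) begins 54 mm behind the grasp point. The pads swing forward as they close: fully open they stand 13 mm farther back than shut.
Start: joints at [1.153, 0.053, 1.613, -0, 1.476, -0.119], TCP at [0.184, 0.597, 0.405] pointing down, gripper open.
Joint ranges: [-3.01, 3.01], [-1.01, 2.22], [0.06, 2.58], [-1.02, 4.17], [0.09, 2.62], [-3.14, 3.14]. Speed limits (rad/s): [2.57, 2.57, 3.14, 3.14, 3.14, 3.14].

## Interface

Orientations are given as a rotation vector (axis times angle).
In Python, from station import monitor, eyes, finish_job gives the robot as it stands. The module is installed in compiled form; this text tells all that it offers.
- The arm moves only by the tool step_arm, never from a script. Its argument "commands" is a list of rows, each a list of 3 entries, a list of its own where there are three numbers: the opening in per cent of the stroke, from 0 (shut) to 100 (fully open), then the shift along the tool's x, y, z in mm, then the turn about the tool's z in degrees. In form: [[hand, [x, y, z], yaw], ...]. A call has 1 to 12 rows; each row is the pose to reach, as a shift and turn from the pose commanded when the call began, along the tool's axes at that moment; what a row does not reach only later rows make up. A row lasts 1/8 s, in which the tool goes at most 62.5 mm and 10.7 degrees, less where a joint would pass 70% of its speed; a pose out of reach is approached as far as the arm can. A call with a gripper value outside its range is refused whole. The fingers move at their own pace and stop on an object; "squeeze" is the grip in N (left out, the last holds). Time passes only in rows, so rows that repeat a pose let the fingers close. It gives the time, the measured TCP pose, the force, the opening and the grip force at its end, in the units of the state.
- monitor.get_obs(): the state, without advancing time (a new reading comes with each control period).
- eyes.get_image(name): name is "scene" or "top" or "wrist"; returns the picture (480x640x3 uint8, red, green, blue); there is no depth.
- eyes.camera_info(name): a dict with "camera_matrix" (3x3 intrinsics, pixels), "extrinsics" (4x4, takes a point from camera to world coordinates). Camera axes: x right, y down, z forward; pixel columns grow to the right and rows downward; lengths in m; the calibration is good to about 2 mm. A picture is of the moment at which its call begins: read the wrist's pose just before it. camera_info takes no time and is no camera call; for the wrist camera it gives the pose at the moment of the call.
- finish_job(): hands the job in; it is judged then, once.
The state is a dict: "t": time; "q": joint angles; "dq": joint speeds; "effort": joint torques, N m; "tool_pos": TCP position; "tool_rot": TCP orientation; "contact_force": force on the tool from outside, world axes, zero at the start; "wrist_torque": the same for the moment, N m; "opening": finger opening in m; "grip_force": force on a finger pad.
Only numpy, scipy, OpenCV 4.12 (cv2) and the standard library are available. Lean on these libraries where they do the work, as an engineer would, in place of code of your own. Each camera call takes 0.05 s, during which the arm holds its last target. There are 200 camera calls.

## Task

The jars on the clamp plate are held under a bar by a right-hand screw with a ratchet on it: flip the ratchet's direction lever right over to its loosening side, work the handle back and forth until the screw is backed out and lets go of the bar, then swing the bar well clear of the jars towards the far side and leave it there. Then stand every jar from the plate upright in the middle of a round mark of its own on the labelling board, its clasp facing that mark's pointer. Leave everything else where it stands and do not tip a jar over.

Things in the scene. Friction and masses are not known exactly. Their poses are not given: they have to be found in the camera images.
- dir_lever (a joint): direction lever on the ratchet's tail, rad, -0.45 to 0.45, + = anticlockwise from above, relative to the ratchet; 0 in line with the handle. At + the ratchet drives the screw anticlockwise (loosens) and clicks free clockwise; at - the reverse; near 0 it drives neither way: put it all the way over (past 0.35). No detent, stays where left; 1 N at the tab moves it.
- lever_tab (a point): centre of the top of the lever's upright tab (10 x 10 mm, standing 26 mm above the lever plate). The lever's pivot is 34 mm from here and 32 mm from the ratchet axis, on the side opposite the handle, so with the lever at 0 the tab is 66 mm from the ratchet axis. Its y axis points from the lever's pivot to the tab, z up.
- ratchet (a joint): swing of the ratchet handle about its upright axis relative to the bar, rad, stops at -0.65 and 0.65; 0 when the handle continues the bar's line outward, away from the bar's hinge; + = anticlockwise from above. Slight friction (0.12 N m) holds it. 18 teeth: up to 0.35 rad of lost motion at the start of each driving stroke.
- ratchet_grip (a point): centre of the top face of the handle's black grip, 125 mm from the ratchet axis, 144 mm above the table. The grip is 16 mm wide, 18 mm tall and runs 77 to 177 mm from the axis. Site axes: -y points outward along the handle, z up. Driving the screw takes 5 to 6 N here; clicking back about 2 N.
- ratchet_axis (a point): point on the common upright axis of ratchet and clamp screw, 2 mm above the round ratchet head (56 mm across), 146 mm above the table, on the bar 350 mm from its hinge; its y axis points along the bar to the hinge. A 15 mm stud on this axis stands 3 mm above this point when the screw is tight and rises to 18 mm above it when backed out.
- clamp_screw (a joint): clamp screw, rad: 0 tight (stop), grows anticlockwise as it loosens, 3.6 fully out (stop). Turned only through the ratchet, 0.6 N m of friction. Its pin leaves the keeper at about 3.1 to 3.3 and only then can the bar swing; pushing the handle on in the loosening direction after that swings the bar.
- hold_bar (a joint): hold-down bar about its upright hinge post, rad: 0 across the jars (locked by the screw's pin), grows anticlockwise from above as the free end swings away from the robot, 1.5 stop. Well clear is 1.0 or more. Stiff hinge (0.4 N m), stays where left. Bar 28 mm wide, underside 100 mm and top 112 mm above the table; ratchet on its free end.
- bar_peg (a point): centre of the top of the upright steel peg on the bar, 14 mm thick, standing 40 mm above the bar (top 152 mm above the table), 120 mm from the hinge axis; push or lead it to swing the bar.
- tray: flat aluminium clamp plate, fixed, 160 x 280 mm, 5 mm thick; the jars stand on it in a row along its y axis at y = -85, 0 and +85 mm. Origin at the centre of its underside on the table. The bar's hinge axis is at x = 0, y = +175 mm (post 30 mm thick); the keeper block (77 x 39 mm with its holder, 91 mm tall) at y = -177 mm.
- label_board: white board fixed on the table, 130 x 300 mm, 10 mm thick, with three round marks 100 mm apart along its y axis. Origin at the centre of its underside; its -x edge is the front, on the robot's side.
- jar1: clip-top jam jar (may be absent): round body 66 mm across, 56 mm tall, on it a white round lid 42 mm across, from 56 to 82 mm above the underside. A steel clasp 14 mm wide sticks out to 42 mm from the axis on the jar's +x side, 14 to 50 mm up. Origin at the centre of the underside, z up. About 0.32 kg. On the clamp plate at first, turned any way.
- clasp1 (a point): point at the underside's level directly below the clasp's outer face of jar 1, 42 mm from the jar's axis on its +x side
- jar2: clip-top jam jar (may be absent): round body 66 mm across, 56 mm tall, on it a white round lid 42 mm across, from 56 to 82 mm above the underside. A steel clasp 14 mm wide sticks out to 42 mm from the axis on the jar's +x side, 14 to 50 mm up. Origin at the centre of the underside, z up. About 0.32 kg. On the clamp plate at first, turned any way.
- clasp2 (a point): point at the underside's level directly below the clasp's outer face of jar 2, 42 mm from the jar's axis on its +x side
- jar3: clip-top jam jar (may be absent): round body 66 mm across, 56 mm tall, on it a white round lid 42 mm across, from 56 to 82 mm above the underside. A steel clasp 14 mm wide sticks out to 42 mm from the axis on the jar's +x side, 14 to 50 mm up. Origin at the centre of the underside, z up. About 0.32 kg. On the clamp plate at first, turned any way.
- clasp3 (a point): point at the underside's level directly below the clasp's outer face of jar 3, 42 mm from the jar's axis on its +x side
- mark1 (a point): centre of a round grey mark, 78 mm across, on the board's top. Its black pointer is at its front edge, towards the board's -x side; the clasp of the jar goes over the pointer, which is when the jar's +x axis points along the board's -x axis
- mark2 (a point): centre of a round grey mark, 78 mm across, on the board's top. Its black pointer is at its front edge, towards the board's -x side; the clasp of the jar goes over the pointer, which is when the jar's +x axis points along the board's -x axis
- mark3 (a point): centre of a round grey mark, 78 mm across, on the board's top. Its black pointer is at its front edge, towards the board's -x side; the clasp of the jar goes over the pointer, which is when the jar's +x axis points along the board's -x axis
- funnel: steel funnel standing on its wide mouth, 94 mm across, 62 mm tall; a bystander, leave alone. Origin at the centre of its underside.
- lid_stack: stack of white lids, 70 mm across, 30 mm tall; a bystander, leave alone. Origin at the centre of its underside.
- spare_jar: jar 60 mm across, 80 mm tall; a bystander, leave alone. Origin at the centre of its underside.
- scraper: spoon 170 mm long lying along its x axis; a bystander, leave alone. Origin at the centre of its underside.
- wide_jar: jar 72 mm across, 82 mm tall; a bystander, leave alone. Origin at the centre of its underside.

How it is judged:
By the outcome, as a careful person would: the job done as asked, in the order asked, and still so for the second after the job is handed in, with the robot touching nothing.
Of jar1, jar2, jar3 only 2 to 3 are there at a start; the rules pass over those that are not, and their reading is None.
At some moment in a run one of jar1, jar2, jar3 may be knocked a few centimetres aside while the robot is not near it.
It also fails if it takes over 210 s, if anything falls off the work surface, if the arm or the gripper's body presses on something with over 40 N, if the wrist force passes 120 N, or if a joint passes its speed limit or range.

## Working session

There is one attempt and no reset: what is moved stays moved. The work goes in short steps, Python scripts to look and compute and a tool call to move; the robot and the scene stay as the last step left them, time stands still between calls to the robot, and variables do not carry over. Pictures are saved under pics/ and viewed, at most 14 in all, crops included, and the job is handed in when it is done.

Besides the shell and the picture viewer there is one more tool, called after ">>>" as name([rows], argument=value, ...), one row to a line, values as JSON. step_arm: Moves the arm, as the interface text tells. Its arguments: {"type":"object","properties":{"commands":{"type":"array"},"squeeze":{"type":"number"}},"required":["commands"]}

```bash
mkdir -p pics
cat > h.py <<'E'
import numpy as np, cv2
from scipy.spatial.transform import Rotation as R
from station import monitor, eyes, finish_job
def snap(n,f=None):
    im=np.array(eyes.get_image(n)); 
    if f: cv2.imwrite('pics/'+f,im[:,:,::-1])
    return im
def ray(ci,u,v,z):
    K=np.array(ci['camera_matrix']);T=np.array(ci['extrinsics'])
    d=T[:3,:3]@np.linalg.solve(K,[u,v,1.]);o=T[:3,3]
    return o+d*(z-o[2])/d[2]
def proj(ci,p):
    K=np.array(ci['camera_matrix']);T=np.array(ci['extrinsics'])
    c=K@(T[:3,:3].T@(np.array(p)-T[:3,3]));return c[:2]/c[2]
def st():
    o=monitor.get_obs();print('t',round(o['t'],2),'pos',np.round(o['tool_pos'],4),'F',np.round(o['contact_force'],1),'open',round(o['opening'],4),'q',np.round(o['q'],2))
    print(np.round(R.from_rotvec(o['tool_rot']).as_matrix(),3).tolist());return o
E
python3 - <<'E'
from h import *
st()
for n in ('scene','top'):
    snap(n,n+'0.png');c=eyes.camera_info(n);print(n,np.round(c['camera_matrix'],1).tolist(),np.round(c['extrinsics'],3).tolist())
E
```

```text
t 0.0 pos [0.1839 0.5971 0.4035] F [ 1.  -0.5  0.8] open 0.0856 q [ 1.15  0.05  1.61 -0.    1.48 -0.12]
[[-0.956, 0.294, -0.001], [0.294, 0.956, -0.002], [0.0, -0.002, -1.0]]
scene [[516.4, 0.0, 313.5], [0.0, 516.4, 244.1], [0.0, 0.0, 1.0]] [[-0.703, 0.456, -0.546, 1.257], [0.711, 0.434, -0.553, 0.757], [-0.015, -0.777, -0.63, 0.951], [0.0, 0.0, 0.0, 1.0]]
top [[441.3, 0.0, 318.7], [0.0, 441.3, 237.5], [0.0, 0.0, 1.0]] [[-0.015, -0.994, 0.111, 0.435], [-1.0, 0.015, -0.007, 0.012], [0.006, -0.111, -0.994, 1.105], [0.0, 0.0, 0.0, 1.0]]
```

View pics/top0.png

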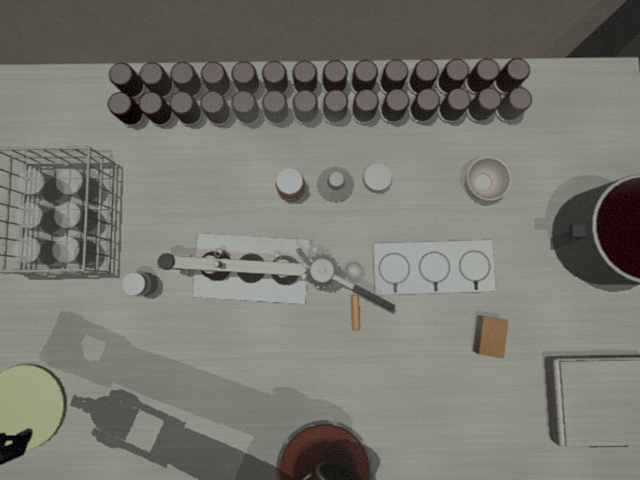

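View pics/scene0.png

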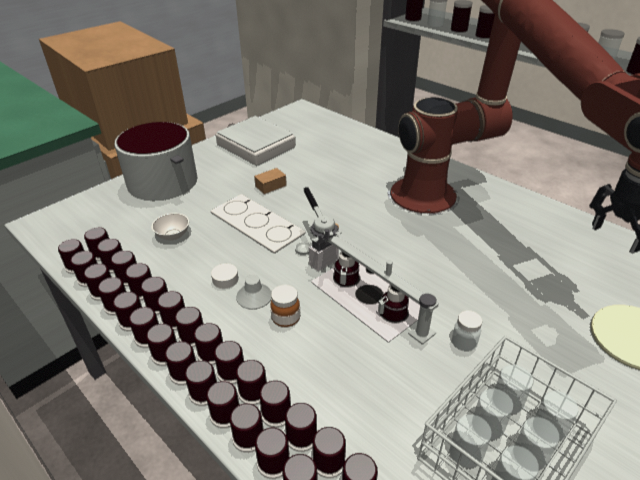

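Run:
```python
from h import *
t=cv2.imread('pics/top0.png');s=cv2.imread('pics/scene0.png')
a=cv2.resize(t[215:325,150:410],None,fx=3,fy=3,interpolation=cv2.INTER_CUBIC)
b=cv2.resize(s[175:355,270:470],None,fx=3,fy=3,interpolation=cv2.INTER_CUBIC)
cv2.imwrite('pics/a.png',a);cv2.imwrite('pics/b.png',b)
c=eyes.camera_info('top')
# board via bright mask
hsv=cv2.cvtColor(t,cv2.COLOR_BGR2HSV)
for nm,z,(x0,x1,y0,y1) in (('board',.01,(365,505,232,302)),('plate',.005,(185,320,228,308))):
    m=np.zeros(t.shape[:2],np.uint8);m[y0:y1,x0:x1]=cv2.inRange(t,(185,185,185),(255,255,255))[y0:y1,x0:x1]
    cs=cv2.findContours(m,0,1)[0];k=np.vstack([q for q in cs if cv2.contourArea(q)>60])
    P=np.array([ray(c,u,v,z)[:2] for u,v in k[:,0,:]],np.float32)
    r=cv2.minAreaRect(P);print(nm,r, cv2.boundingRect(k))
for nm,u,v,z in (('hinge',166,261,.112),('axis',321,271,.144),('gripend',392,308,.14)):print(nm,ray(c,u,v,z))
print(t[290,480],t[290,210],t[325,440])
```

```text
Traceback (most recent call last):
ValueError: need at least one array to concatenate
```

View pics/a.png

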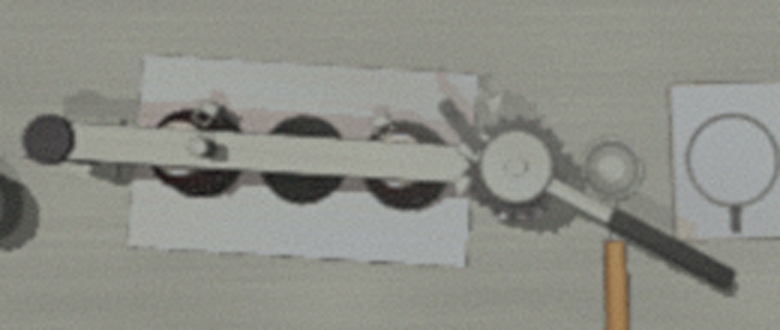

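View pics/b.png

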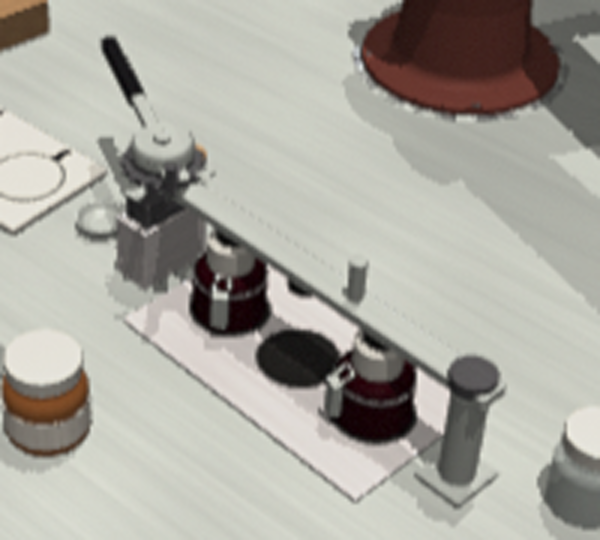

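```bash
cat >> h.py <<'E'
def tri(ca,pa,cb,pb):
    A=[];b=[]
    for c,p in ((ca,pa),(cb,pb)):
        T=np.array(c['extrinsics']);d=T[:3,:3]@np.linalg.solve(np.array(c['camera_matrix']),[*p,1.]);d/=np.linalg.norm(d)
        P=np.eye(3)-np.outer(d,d);A.append(P);b.append(P@T[:3,3])
    return np.linalg.lstsq(np.vstack(A),np.hstack(b),rcond=None)[0]
E
python3 - <<'E'
from h import *
t=cv2.imread('pics/top0.png');c=eyes.camera_info('top');s=eyes.camera_info('scene')
g=t.min(2)
for nm,z,(x0,x1,y0,y1) in (('board',.01,(365,505,232,302)),('plate',.005,(185,320,228,308))):
    print(nm,np.median(g[y0:y1,x0:x1]),np.percentile(g[y0:y1,x0:x1],[5,25,75,95]))
    roi=cv2.GaussianBlur(g[y0:y1,x0:x1],(3,3),0);th,m=cv2.threshold(roi,0,255,cv2.THRESH_OTSU) 
    v=roi[roi>100];th,_=cv2.threshold(v.reshape(-1,1),0,255,cv2.THRESH_OTSU);m=(roi>th).astype(np.uint8)
    m=cv2.morphologyEx(m,cv2.MORPH_OPEN,np.ones((3,3)))
    k=np.vstack([q for q in cv2.findContours(m,0,1)[0] if cv2.contourArea(q)>60])
    P=np.array([ray(c,u+x0,v+y0,z)[:2] for u,v in k[:,0,:]],np.float32)
    print(th,cv2.minAreaRect(P))
T=lambda a,b:np.round(tri(c,a,s,b),4)
f=lambda x,y:(150+x/3,215+y/3)
e=lambda x,y:(270+x/3,175+y/3)
print('tab',T(f(447,105),e(106,142)));print('axis',T(f(516,165),e(162,139)),'end',T(f(728,275),e(107,40)))
print('hinge',T(f(48,138),e(473,373)),'peg',T(f(196,146),e(358,262)))
for n,p,z in (('tab',f(447,105),.135),('axis',f(516,165),.15),('hingetop',f(48,138),.125),('end',f(728,275),.144),('peg',f(196,146),.152),('mid',f(304,160),.005)):print(n,ray(c,*p,z))
for k,p in enumerate([(394,267),(434.5,267),(474.5,266)]):print('mark',ray(c,*p,.01))
E
```

```text
board 154.0 [119. 135. 161. 164.]
147.0 ((0.4800228774547577, -0.28163009881973267), (0.12418407946825027, 0.294948548078537), 0.8146451711654663)
plate 142.5 [ 52. 133. 157. 163.]
144.0 ((0.484216570854187, 0.1706705242395401), (0.33638203144073486, 0.15845340490341187), 85.56592559814453)
tab [0.5298 0.0286 0.1855]
axis [ 0.4704 -0.0008  0.142 ] end [ 0.3887 -0.1524  0.1391]
hinge [0.4968 0.3483 0.1147] peg [0.4877 0.2295 0.1485]
tab [0.51618632 0.04826245 0.135     ]
axis [ 0.47086617 -0.00151227  0.15      ]
hingetop [0.4969649  0.34366744 0.125     ]
end [ 0.38990322 -0.15263581  0.144     ]
peg [0.48791147 0.22824442 0.152     ]
mid [0.48307391 0.17214944 0.005     ]
mark [ 0.48079336 -0.18214642  0.01      ]
mark [ 0.4792682  -0.28275034  0.01      ]
mark [ 0.48023927 -0.38234892  0.01      ]
```

>>> step_arm([
  [10, [-436, -512, 0], 101],
  [10, [-436, -512, 0], 101],
  [10, [-436, -512, 0], 101],
  [10, [-436, -512, 0], 101],
  [10, [-436, -512, 0], 101],
  [10, [-436, -512, 0], 101],
  [10, [-436, -512, 0], 101],
  [10, [-436, -512, 0], 101],
  [10, [-436, -512, 0], 101],
  [10, [-436, -512, 0], 101],
  [10, [-436, -512, 0], 101],
  [10, [-436, -512, 0], 101],
])

```text
t: 1.6
tool_pos: [0.4505, -0.0229, 0.4041]
tool_rot: [-2.698, -1.608, 0.002]
contact_force: [-0.3, 0.5, 0.4]
opening: 0.0086
grip_force: 0.0
```

Run:
```python
from h import *
st();c=eyes.camera_info('wrist');snap('wrist','w1.png');print(np.round(c['camera_matrix'],1).tolist(),np.round(c['extrinsics'],3).tolist())
for z in (.12,.13,.14,.15):print(z,proj(c,[.5132,.0472,z]))
```

```text
t 1.6 pos [ 0.4505 -0.0229  0.4041] F [-0.3  0.5  0.4] open 0.0086 q [-0.22 -0.38  2.   -0.    1.53  0.28]
[[0.476, 0.88, -0.001], [0.88, -0.476, -0.0], [-0.001, -0.001, -1.0]]
[[362.4, 0.0, 321.5], [0.0, 362.4, 238.6], [0.0, 0.0, 1.0]] [[0.879, -0.456, -0.141, 0.486], [-0.477, -0.839, -0.261, 0.044], [0.001, 0.297, -0.955, 0.374], [0.0, 0.0, 0.0, 1.0]]
0.12 [355.36187643 101.14129904]
0.13 [356.78828905 100.10681572]
0.14 [358.33926904  98.98199188]
0.15 [360.03187895  97.75445316]
```

View pics/w1.png

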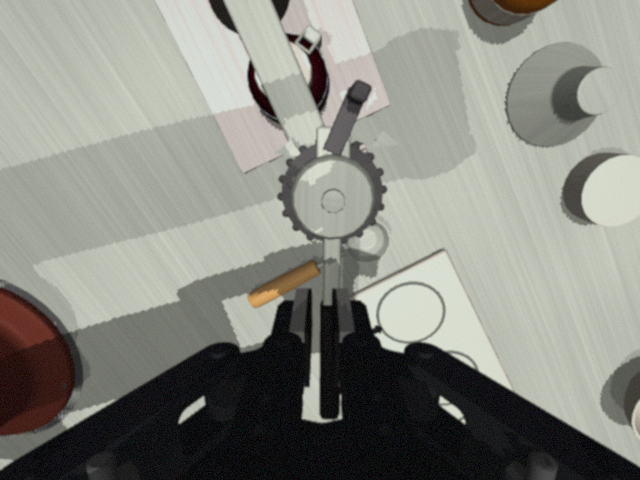

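Run:
```python
from h import *
w=eyes.camera_info('wrist');c=eyes.camera_info('top')
print(tri(w,(359,90),c,(298.5,249.5)))
for z in (.12,.14):print(ray(w,359,90,z),ray(c,298.5,249.5,z))
print('axis',ray(w,333,201,.15),'jarclasp',ray(w,310,40,.055))
```

```text
[0.52180189 0.0531055  0.08552677]
[0.51775038 0.05382824 0.12      ] [0.5185766  0.04993708 0.12      ]
[0.51521735 0.05318887 0.14      ] [0.51688557 0.04915796 0.14      ]
axis [0.4706773  0.00283156 0.15      ] jarclasp [0.50842257 0.10693151 0.055     ]
```

>>> step_arm([
  [0, [80, 54, 0], 0],
  [0, [80, 54, 0], 0],
  [0, [80, 54, 0], 0],
  [0, [80, 54, 50], 0],
  [0, [80, 54, 97], 0],
  [0, [80, 54, 97], 0],
  [0, [80, 54, 97], 0],
])

```text
t: 2.52
tool_pos: [0.5354, 0.0249, 0.3097]
tool_rot: [2.693, 1.615, 0.003]
contact_force: [-0.2, -1.2, 0.5]
opening: 0.0003
grip_force: 0.0
```

Run:
```python
from h import *
st();w=snap('wrist');s=snap('scene')
cv2.imwrite('pics/c.png',np.hstack([w[0:330,200:520],cv2.resize(s[175:295,270:390],(330,330))])[:,:,::-1])
```

```text
t 2.52 pos [0.5354 0.0249 0.3097] F [-0.2 -1.2  0.5] open 0.0003 q [-0.09 -0.08  1.91 -0.    1.31  0.4 ]
[[0.471, 0.882, 0.002], [0.882, -0.471, -0.0], [0.001, 0.002, -1.0]]
```

View pics/c.png

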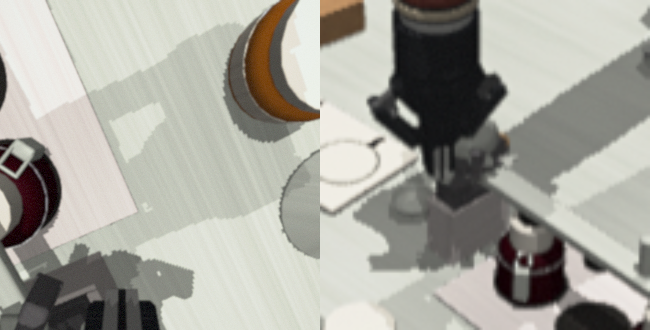

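>>> step_arm([
  [0, [6, -10, 0], 0],
  [0, [12, -17, 0], 0],
  [0, [15, -24, 0], 0],
  [0, [14, -31, 0], 0],
  [0, [12, -38, 0], 0],
  [0, [11, -43, 0], 0],
  [0, [11, -45, 0], 0],
  [0, [11, -45, 0], 0],
])

```text
t: 3.62
tool_pos: [0.5006, 0.0556, 0.3076]
tool_rot: [-2.695, -1.615, 0.001]
contact_force: [0.3, -1.4, -0.0]
opening: -0.0004
grip_force: 0.3
```

>>> step_arm([
  [0, [0, 15, 0], 0],
  [0, [0, 15, -60], 0],
  [0, [0, 15, -90], 0],
  [0, [-60, 0, -90], 0],
  [0, [-80, 0, -90], 0],
  [0, [-80, 0, -90], 0],
])

```text
t: 4.38
tool_pos: [0.4631, -0.0161, 0.3977]
tool_rot: [-2.697, -1.612, 0.0]
contact_force: [0.5, -0.3, -0.3]
opening: 0.0001
grip_force: 0.0
```

Run:
```python
from h import *
st();w=snap('wrist','w2.png')
```

```text
t 4.38 pos [ 0.4631 -0.0161  0.3977] F [ 0.5 -0.3 -0.3] open 0.0001 q [-0.2  -0.35  1.98  0.    1.51  0.3 ]
[[0.474, 0.881, -0.0], [0.881, -0.474, 0.0], [0.0, -0.0, -1.0]]
```

View pics/w2.png

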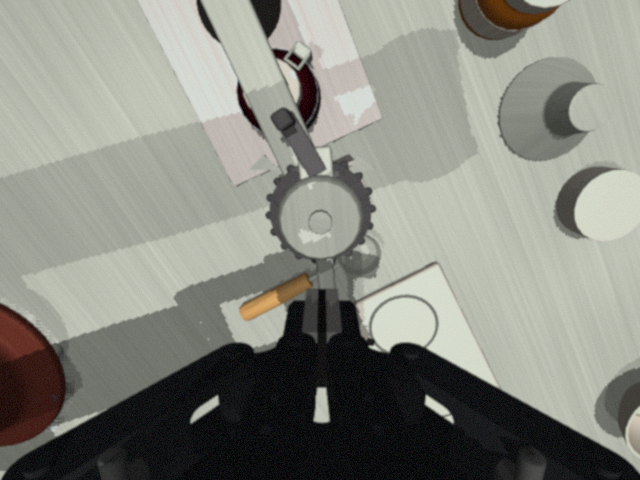

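>>> step_arm([
  [35, [-60, 0, 0], 0],
  [35, [-120, 0, 0], 0],
  [35, [-120, 0, 0], 0],
  [35, [-120, 0, 50], 0],
  [35, [-120, 0, 90], 0],
  [30, [-120, 0, 106], 0],
  [30, [-120, 0, 106], 0],
  [30, [-120, 0, 106], 0],
])

```text
t: 5.42
tool_pos: [0.417, -0.1233, 0.3148]
tool_rot: [2.661, 1.601, 0.045]
contact_force: [0.9, 6.5, 65.3]
opening: 0.0257
grip_force: 32.7
```

Run:
```python
from h import *
st();w=snap('wrist');s=snap('scene')
cv2.imwrite('pics/d.png',np.hstack([w[90:420,160:480],cv2.resize(s[145:265,240:360],(330,330))])[:,:,::-1])
```

```text
t 5.42 pos [ 0.417  -0.1233  0.3148] F [ 0.9  6.5 65.3] open 0.0257 q [-0.46 -0.37  2.14  0.01  1.33  0.03]
[[0.468, 0.882, 0.044], [0.883, -0.468, -0.016], [0.006, 0.046, -0.999]]
```

View pics/d.png

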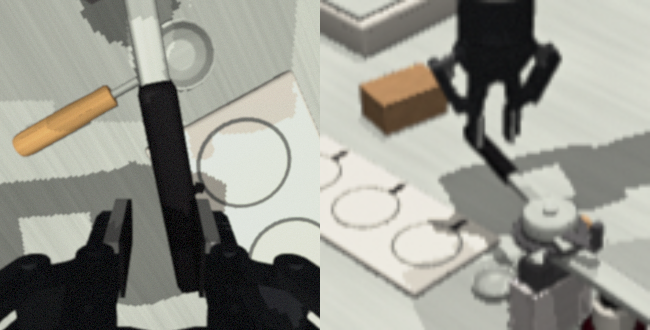

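>>> step_arm([
  [30, [0, 0, -30], 0],
  [32, [1, 19, -30], -8],
  [32, [1, 19, -30], -8],
  [32, [1, 19, -10], -8],
  [32, [1, 19, 0], -8],
  [32, [1, 19, 0], -8],
])

```text
t: 6.28
tool_pos: [0.4233, -0.1282, 0.2902]
tool_rot: [-2.573, -1.797, 0.003]
contact_force: [1.1, 0.6, -0.5]
opening: 0.0276
grip_force: 0.0
```

>>> step_arm([
  [30, [1, 15, 0], -6],
  [30, [3, 29, 0], -12],
  [30, [7, 43, 0], -18],
  [30, [12, 57, 0], -24],
  [30, [19, 70, 0], -30],
  [30, [27, 82, 0], -36],
  [30, [36, 94, 0], -42],
  [30, [46, 104, 0], -48],
  [30, [54, 111, 0], -52],
  [30, [54, 111, 0], -52],
])

```text
t: 7.52
tool_pos: [0.5465, -0.1165, 0.2914]
tool_rot: [-1.526, -2.745, 0.003]
contact_force: [-1.7, -4.0, -1.5]
opening: 0.0254
grip_force: 1.6
```

Run:
```python
from h import *
o=st();a=o['tool_pos'][:2]-np.array([.4705,0]);print(np.degrees(np.arctan2(a[1],a[0])),np.linalg.norm(a))
w=snap('wrist');t=snap('top')
cv2.imwrite('pics/e.png',np.hstack([w[90:420,160:480],cv2.resize(t[215:325,270:410],(420,330))])[:,:,::-1])
```

```text
t 7.53 pos [ 0.5465 -0.1165  0.2914] F [-1.7 -4.  -1.5] open 0.0254 q [-0.34 -0.01  1.87 -0.    1.28 -0.9 ]
[[-0.528, 0.85, -0.002], [0.85, 0.528, -0.001], [-0.0, -0.002, -1.0]]
-56.87396557163617 0.13907947890912314
```

View pics/e.png

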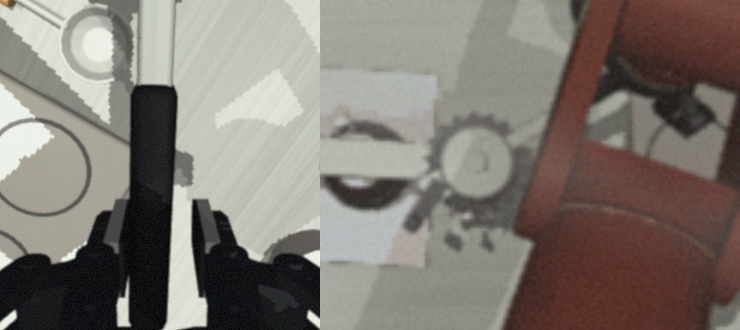

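>>> step_arm([
  [30, [1, -19, 0], 8],
  [30, [5, -39, 0], 16],
  [30, [12, -57, 0], 24],
  [30, [21, -74, 0], 32],
  [30, [33, -90, 0], 40],
  [30, [46, -104, 0], 48],
  [30, [62, -116, 0], 56],
  [30, [79, -126, 0], 64],
  [30, [97, -133, 0], 72],
  [30, [104, -135, 0], 75],
  [30, [104, -135, 0], 75],
])

```text
t: 9.0
tool_pos: [0.3768, -0.099, 0.2924]
tool_rot: [2.882, 1.249, 0.003]
contact_force: [0.6, 0.0, -0.3]
opening: 0.0257
grip_force: 0.0
```

>>> step_arm([
  [30, [1, 19, 0], -8],
  [30, [5, 39, 0], -16],
  [30, [12, 57, 0], -24],
  [30, [21, 74, 0], -32],
  [30, [33, 90, 0], -40],
  [30, [46, 104, 0], -48],
  [30, [62, 116, 0], -56],
  [30, [79, 126, 0], -64],
  [30, [97, 133, 0], -72],
  [30, [106, 136, 0], -76],
  [30, [106, 136, 0], -76],
])

```text
t: 10.38
tool_pos: [0.5491, -0.1153, 0.2915]
tool_rot: [-1.502, -2.759, 0.002]
contact_force: [-0.7, -3.0, 1.4]
opening: 0.0255
grip_force: 1.5
```

>>> step_arm([
  [30, [1, -19, 0], 8],
  [30, [5, -39, 0], 16],
  [30, [12, -57, 0], 24],
  [30, [21, -74, 0], 32],
  [30, [33, -90, 0], 40],
  [30, [46, -104, 0], 48],
  [30, [62, -116, 0], 56],
  [30, [79, -126, 0], 64],
  [30, [97, -133, 0], 72],
  [30, [106, -136, 0], 76],
  [30, [106, -136, 0], 76],
])

```text
t: 11.75
tool_pos: [0.3767, -0.0994, 0.292]
tool_rot: [2.882, 1.25, 0.003]
contact_force: [0.3, 0.5, 0.4]
opening: 0.0258
grip_force: 0.0
```

>>> step_arm([
  [30, [1, 19, 0], -8],
  [30, [5, 39, 0], -16],
  [30, [12, 57, 0], -24],
  [30, [21, 74, 0], -32],
  [30, [33, 90, 0], -40],
  [30, [46, 104, 0], -48],
  [30, [62, 116, 0], -56],
  [30, [79, 126, 0], -64],
  [30, [97, 133, 0], -72],
  [30, [106, 136, 0], -76],
  [30, [106, 136, 0], -76],
])

```text
t: 13.12
tool_pos: [0.549, -0.1158, 0.2911]
tool_rot: [-1.502, -2.758, 0.002]
contact_force: [-2.7, -3.8, 0.4]
opening: 0.0256
grip_force: 1.5
```

Run:
```python
from h import *
o=st();a=o['tool_pos'][:2]-np.array([.4705,0]);print(np.degrees(np.arctan2(a[1],a[0])),np.linalg.norm(a))
w=snap('wrist');t=snap('top');s=snap('scene')
cv2.imwrite('pics/f.png',np.hstack([cv2.resize(s[175:295,270:390],(330,330)),cv2.resize(t[215:325,270:410],(420,330))])[:,:,::-1])
```

```text
t 13.12 pos [ 0.549  -0.1158  0.2911] F [-2.7 -3.8  0.4] open 0.0256 q [-0.34 -0.    1.86 -0.    1.28 -0.91]
[[-0.543, 0.84, -0.001], [0.84, 0.543, -0.001], [0.0, -0.002, -1.0]]
-55.88582225714981 0.13990749484404022
```

View pics/f.png

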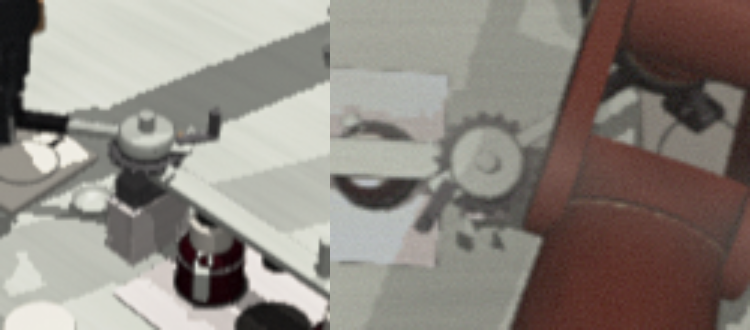

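>>> step_arm([
  [30, [1, -19, 0], 8],
  [30, [5, -39, 0], 16],
  [30, [12, -57, 0], 24],
  [30, [21, -74, 0], 32],
  [30, [33, -90, 0], 40],
  [30, [46, -104, 0], 48],
  [30, [62, -116, 0], 56],
  [30, [79, -126, 0], 64],
  [30, [97, -133, 0], 72],
  [30, [106, -136, 0], 76],
  [30, [106, -136, 0], 76],
])

```text
t: 14.65
tool_pos: [0.3767, -0.0996, 0.292]
tool_rot: [2.882, 1.251, 0.003]
contact_force: [0.3, 0.3, -0.2]
opening: 0.026
grip_force: 0.0
```

>>> step_arm([
  [30, [1, 19, 0], -8],
  [30, [5, 39, 0], -16],
  [30, [12, 57, 0], -24],
  [30, [21, 74, 0], -32],
  [30, [33, 90, 0], -40],
  [30, [46, 104, 0], -48],
  [30, [62, 116, 0], -56],
  [30, [79, 126, 0], -64],
  [30, [97, 133, 0], -72],
  [30, [106, 136, 0], -76],
  [30, [106, 136, 0], -76],
])

```text
t: 16.02
tool_pos: [0.5492, -0.1155, 0.2913]
tool_rot: [-1.501, -2.759, -0.002]
contact_force: [1.5, 0.0, -0.4]
opening: 0.0254
grip_force: 0.5
```

Run:
```python
from h import *
o=st();w=snap('wrist');t=snap('top');s=snap('scene')
cv2.imwrite('pics/g.png',np.hstack([cv2.resize(s[175:295,270:390],(330,330)),cv2.resize(t[215:325,270:410],(420,330))])[:,:,::-1])
```

```text
t 16.02 pos [ 0.5492 -0.1155  0.2913] F [ 1.5  0.  -0.4] open 0.0254 q [-0.34 -0.    1.86  0.    1.28 -0.91]
[[-0.543, 0.84, -0.0], [0.84, 0.543, 0.001], [0.001, 0.001, -1.0]]
```

View pics/g.png

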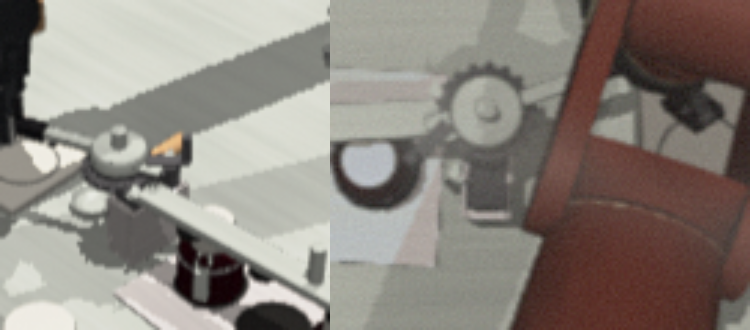

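>>> step_arm([
  [40, [0, -2, 0], 0],
  [40, [0, -2, -60], 0],
  [40, [0, -2, -90], 0],
  [30, [0, -2, -90], 0],
])

```text
t: 16.68
tool_pos: [0.5473, -0.1172, 0.3855]
tool_rot: [1.499, 2.753, 0.001]
contact_force: [0.1, 0.5, -0.2]
opening: 0.0255
grip_force: 0.0
```

Run:
```python
from h import *
o=st();t=snap('top');c=eyes.camera_info('top')
a=ray(c,322.3,251.7,.162)[:2];h=np.array([.4965,.346]);d=a-h;th=np.arctan2(d[1],d[0]);print(a,np.linalg.norm(d),np.degrees(th),'bar',th+np.radians(94.3))
p=h+.12*np.array([np.cos(th),np.sin(th)]);print('peg',p,proj(c,[*p,.152]))
M=R.from_rotvec(o['tool_rot']).as_matrix();print('shift',M.T@np.array([*(p-o['tool_pos'][:2]),0])*1e3)
cv2.imwrite('pics/i.png',cv2.resize(t[215:325,150:350],None,fx=3,fy=3)[:,:,::-1])
```

```text
t 16.68 pos [ 0.5473 -0.1172  0.3855] F [ 0.1  0.5 -0.2] open 0.0255 q [-0.34 -0.09  1.79 -0.    1.44 -0.92]
[[-0.542, 0.84, 0.006], [0.84, 0.542, -0.002], [-0.005, 0.004, -1.0]]
[ 0.50953557 -0.00262623] 0.34886985787459424 -87.85863699473192 bar 0.11242299275808487
peg [0.50098382 0.2260838 ] [216.39905298 257.59552841]
shift [313.54307756 147.30581348  -1.13379945]
```

View pics/i.png

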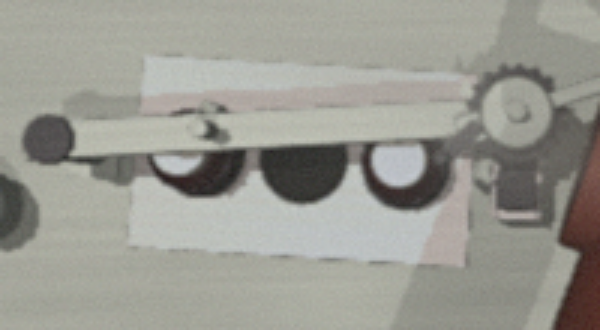

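>>> step_arm([
  [35, [60, 28, 0], 6],
  [35, [115, 54, 0], 12],
  [35, [170, 80, 0], 18],
  [35, [225, 106, 0], 24],
  [35, [280, 132, 0], 30],
  [35, [314, 147, 0], 33],
  [35, [314, 147, 0], 33],
  [35, [314, 147, 0], 33],
  [35, [314, 147, 50], 33],
  [35, [314, 147, 92], 33],
  [35, [314, 147, 92], 33],
  [35, [314, 147, 92], 33],
])

```text
t: 18.23
tool_pos: [0.5001, 0.2256, 0.2894]
tool_rot: [-2.225, -2.217, 0.001]
contact_force: [0.5, 0.2, -0.4]
opening: 0.0296
grip_force: 0.0
```

Run:
```python
from h import *
o=st();M=R.from_rotvec(o['tool_rot']).as_matrix();h=np.array([.4965,.346]);p=o['tool_pos'][:2];d=p-h;a0=np.arctan2(d[1],d[0]);r=np.linalg.norm(d);print(np.degrees(a0),r)
for f in range(0,80,6):
    q=h+r*np.array([np.cos(a0+np.radians(f)),np.sin(a0+np.radians(f))]);print(f,np.round(M.T@np.array([*(q-p),0])*1e3))
```

```text
t 18.23 pos [0.5001 0.2256 0.2894] F [ 0.5  0.2 -0.4] open 0.0296 q [ 0.29 -0.03  1.89 -0.    1.28  0.29]
[[0.004, 1.0, -0.001], [1.0, -0.004, -0.0], [-0.0, -0.001, -1.0]]
-88.26695832520878 0.12044008129577977
0 [0. 0. 0.]
6 [ 1. 13. -0.]
12 [ 3. 25. -0.]
18 [ 7. 37. -0.]
24 [12. 49. -0.]
30 [18. 60. -0.]
36 [25. 70. -0.]
42 [34. 79. -0.]
48 [43. 88. -0.]
54 [53. 96. -0.]
60 [ 64. 102.  -0.]
66 [ 75. 108.  -0.]
72 [ 87. 112.  -0.]
78 [ 99. 114.  -0.]
```

>>> step_arm([
  [35, [1, 13, 0], -6],
  [35, [3, 25, 0], -12],
  [35, [7, 37, 0], -18],
  [35, [12, 49, 0], -24],
  [35, [18, 60, 0], -30],
  [35, [25, 70, 0], -36],
  [35, [34, 79, 0], -42],
  [35, [43, 88, 0], -48],
  [35, [53, 96, 0], -54],
  [35, [64, 102, 0], -60],
  [35, [72, 107, 0], -65],
  [35, [72, 107, 0], -65],
])

```text
t: 19.73
tool_pos: [0.6075, 0.2982, 0.2902]
tool_rot: [0.685, 3.065, 0.0]
contact_force: [-0.3, -0.6, -0.5]
opening: 0.0299
grip_force: 0.0
```

Run:
```python
from h import *
st()
```

```text
t 19.73 pos [0.6075 0.2982 0.2902] F [-0.3 -0.6 -0.5] open 0.0299 q [ 0.35  0.26  1.58 -0.    1.3  -0.78]
[[-0.905, 0.426, 0.001], [0.426, 0.905, 0.0], [-0.0, 0.0, -1.0]]
```

>>> step_arm([
  [40, [0, -3, 0], 0],
  [40, [0, -3, -60], 0],
  [40, [0, -3, -120], 0],
  [100, [60, 0, -130], 0],
  [100, [120, 0, -130], 0],
  [100, [180, 5, -130], 0],
  [100, [240, 10, -130], 0],
  [100, [300, 20, -130], 0],
  [100, [360, 25, -130], 0],
  [100, [410, 28, -130], 0],
  [100, [410, 28, -130], 0],
])

```text
t: 21.1
tool_pos: [0.2452, 0.4985, 0.4199]
tool_rot: [-0.677, -3.068, -0.001]
contact_force: [-0.4, -0.9, 0.3]
opening: 0.0855
grip_force: 0.0
```

Run:
```python
from h import *
st();t=snap('top','top2.png');s=snap('scene','scene2.png')
a=cv2.resize(t[40:310,110:420],None,fx=1.55,fy=1.55);b=cv2.resize(s[190:350,270:470],None,fx=1.55,fy=1.55)
o=np.zeros((a.shape[0]+b.shape[0]-260,max(a.shape[1]+b.shape[1],1),3),np.uint8)
o=np.zeros((418,a.shape[1]+b.shape[1],3),np.uint8);o[:a.shape[0],:a.shape[1]]=a[:418];o[:b.shape[0],a.shape[1]:]=b
print(o.shape);cv2.imwrite('pics/j.png',o[:,:,::-1])
```

```text
t 21.1 pos [0.2452 0.4985 0.4199] F [-0.4 -0.9  0.3] open 0.0855 q [ 0.98 -0.12  1.76  0.    1.51 -0.16]
[[-0.907, 0.421, -0.0], [0.421, 0.907, 0.0], [0.0, 0.0, -1.0]]
(418, 790, 3)
```

View pics/j.png

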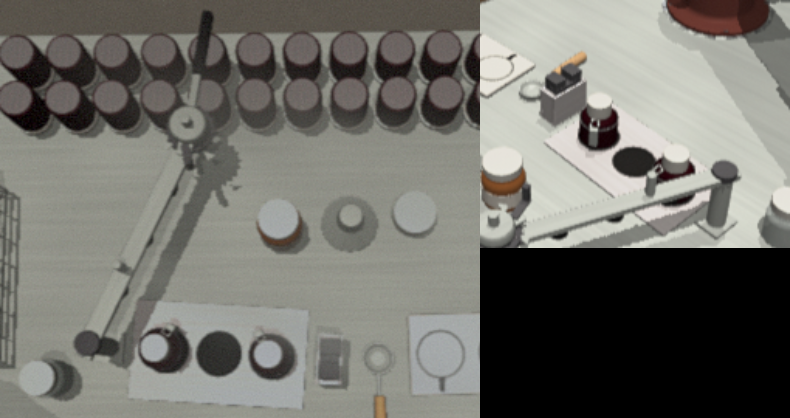

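```bash
cat >> h.py <<'E'
def lids(im,ci,z,roi,lo=120,rmin=.015,rmax=.03):
    x0,x1,y0,y1=roi;hsv=cv2.cvtColor(im,cv2.COLOR_RGB2HSV);out=[]
    for th in (140,155,170,185):
        m=cv2.inRange(hsv,(0,0,th),(180,70,255))[y0:y1,x0:x1]
        m=cv2.morphologyEx(m,cv2.MORPH_OPEN,np.ones((3,3)))
        for q in cv2.findContours(m,0,1)[0]:
            if cv2.contourArea(q)<30: continue
            P=np.array([ray(ci,u+x0,v+y0,z)[:2] for u,v in q[:,0]],np.float32)*1000
            (c,r)=cv2.minEnclosingCircle(P)
            if rmin<r/1000<rmax: out.append((th,np.round(c,1),round(r,1),round(cv2.contourArea(P)/np.pi/r/r,2),cv2.boundingRect(q+np.array([x0,y0]))))
    return out
E
python3 - <<'E'
from h import *
t=cv2.imread('pics/top2.png')[:,:,::-1].copy();c=eyes.camera_info('top')
for l in lids(t,c,.087,(190,310,230,310)):print(l)
print(ray(c,210,264,.087),ray(c,282.3,267.7,.087),'clasp',ray(c,221,251,.06),ray(c,276.5,256,.06))
E
```

```text
(140, array([491.3, 257.9]), 19.6, 0.92, (201, 256, 17, 17))
(140, array([545.9, 291.7]), 26.3, 0.14, (190, 230, 10, 22))
(155, array([491.1, 257.7]), 19.0, 0.89, (202, 256, 16, 17))
(170, array([474.6,  88.5]), 15.7, 0.37, (276, 265, 14, 11))
[0.49091845 0.2552775  0.087     ] [0.47988692 0.08894615 0.087     ] clasp [0.52282586 0.23605449 0.06      ] [0.50897296 0.10456492 0.06      ]
```

>>> step_arm([
  [100, [-60, -17, 0], 0],
  [100, [-120, -34, 0], 0],
  [100, [-180, -52, 0], 0],
  [100, [-240, -69, 0], 0],
  [100, [-300, -86, 0], 0],
  [100, [-360, -104, 0], 0],
  [100, [-400, -115, 0], 0],
  [100, [-400, -115, 40], 0],
  [100, [-400, -115, 40], 0],
  [100, [-400, -115, 40], 0],
])

```text
t: 22.45
tool_pos: [0.5614, 0.2234, 0.3806]
tool_rot: [0.685, 3.065, 0.0]
contact_force: [-0.1, -0.3, -0.0]
opening: 0.0854
grip_force: 0.0
```

Run:
```python
from h import *
import pickle
st();c=eyes.camera_info('wrist');snap('wrist','wj1.png');pickle.dump(c,open('wj1.pkl','wb'))
```

```text
t 22.45 pos [0.5614 0.2234 0.3806] F [-0.1 -0.3 -0. ] open 0.0854 q [ 0.26  0.02  1.69 -0.    1.43 -0.88]
[[-0.905, 0.425, 0.001], [0.425, 0.905, 0.0], [-0.001, 0.0, -1.0]]
```

>>> step_arm([
  [100, [-26, -60, 0], -9],
  [100, [-40, -110, 0], -18],
  [100, [-52, -129, 0], -28],
  [100, [-52, -129, 0], -28],
  [100, [-52, -129, 0], -28],
])

```text
t: 23.12
tool_pos: [0.5535, 0.0859, 0.381]
tool_rot: [-0.077, 3.139, 0.001]
contact_force: [0.1, 0.5, 0.1]
opening: 0.0857
grip_force: 0.0
```

Run:
```python
from h import *
import pickle
st();c=eyes.camera_info('wrist');snap('wrist','wj2.png');pickle.dump(c,open('wj2.pkl','wb'))
o=[]
for k,p in ((1,(.491,.257)),(2,(.477,.088))):
    c=pickle.load(open(f'wj{k}.pkl','rb'));im=cv2.imread(f'pics/wj{k}.png');u,v=proj(c,[*p,.06]);print(u,v)
    u=int(u);v=int(v);x0=max(u-100,0);y0=max(v-100,0);print(x0,y0);cr=im[y0:y0+200,x0:x0+200]
    o.append(cv2.resize(cr,(400,400)))
cv2.imwrite('pics/k.png',np.hstack(o))
```

```text
t 23.12 pos [0.5535 0.0859 0.381 ] F [0.1 0.5 0.1] open 0.0857 q [ 0.02 -0.09  1.79  0.    1.44 -1.6 ]
[[-0.999, -0.049, 0.002], [-0.049, 0.999, 0.0], [-0.002, 0.0, -1.0]]
321.4733018910353 122.6412173780078
221 22
328.5877671320403 124.00254430897638
228 24
```

View pics/k.png

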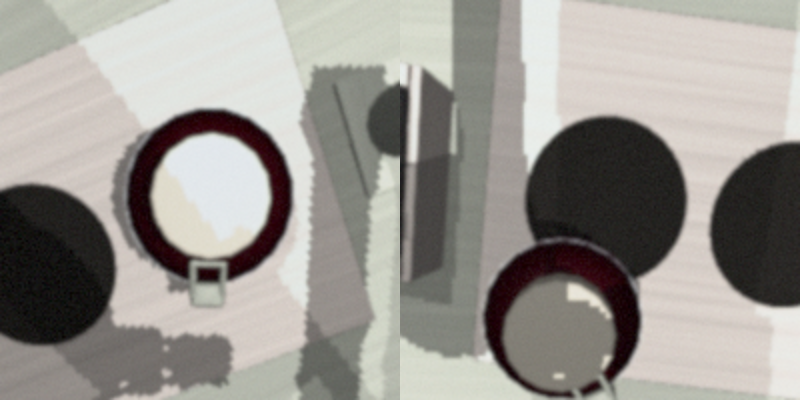

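```bash
cat >> h.py <<'E'
def clasp(im,ci,c,zb):
    """angle (deg) of clasp about jar centre c: non-red pixels in the body's top ring"""
    hsv=cv2.cvtColor(im,cv2.COLOR_RGB2HSV);res=[];H=np.zeros(72)
    A=np.radians(np.arange(0,360,1.))
    rows=[]
    for r in (.026,.028,.030):
        row=[]
        for a in A:
            u,v=proj(ci,[c[0]+r*np.cos(a),c[1]+r*np.sin(a),zb+.056]);u=int(round(u));v=int(round(v))
            row.append(hsv[v,u,2]>75 if 0<=u<640 and 0<=v<480 else False)
        rows.append(row)
    k=np.array(rows).sum(0)>=2
    z=(np.exp(1j*A)*k).sum();return np.degrees(np.angle(z)),np.degrees(A[k]).astype(int).tolist()
E
python3 - <<'E'
from h import *
import pickle
for k,l in ((1,(327,118)),(2,(308,190.5))):
    c=pickle.load(open(f'wj{k}.pkl','rb'));im=cv2.imread(f'pics/wj{k}.png')[:,:,::-1].copy()
    p=ray(c,*l,.087);print(k,p);L=lids(im,c,.087,(int(l[0])-45,int(l[0])+45,max(int(l[1])-45,0),int(l[1])+45));print(*L,sep='\n')
    hsv=cv2.cvtColor(im,cv2.COLOR_RGB2HSV)
    m=((hsv[:,:,2]<110)&(hsv[:,:,1]>110)).astype(np.uint8);q=max(cv2.findContours(m,0,1)[0],key=cv2.contourArea)
    P=np.array([ray(c,*x,.061)[:2] for x in q[:,0]],np.float32)*1000;print('body',cv2.minEnclosingCircle(P),cv2.fitEllipse(P)[0])
    print(clasp(im,c,p,.005))
c=pickle.load(open('wj1.pkl','rb'));a=ray(c,327,118,.087);b=ray(c,324.5,171,.05);d=b-a;print('clasp1',np.degrees(np.arctan2(d[1],d[0])),np.hypot(*d[:2]))
E
```

```text
1 [0.48996685 0.26165206 0.087     ]
(140, array([491. , 260.4]), 20.7, 0.95, (297, 89, 59, 63))
(155, array([491. , 260.4]), 20.5, 0.96, (297, 89, 59, 62))
(170, array([491. , 260.6]), 20.3, 0.96, (297, 89, 59, 62))
(185, array([490.9, 260.5]), 20.2, 0.96, (298, 89, 58, 62))
body ((491.173828125, 260.30426025390625), 30.433712005615234) (491.0129699707031, 260.42071533203125)
(np.float64(-28.94971517587305), [316, 317, 318, 319, 320, 321, 322, 323, 324, 340, 341, 342, 343, 344, 345, 346, 347])
2 [0.52408691 0.07491679 0.087     ]
(185, array([547. ,  63.5]), 24.6, 0.3, (263, 201, 59, 34))
(185, array([529.6,  98.8]), 28.3, 0.12, (327, 162, 26, 73))
body ((490.4006042480469, 254.03091430664062), 30.40967559814453) (485.7306823730469, 248.71292114257812)
(np.float64(-5.0604595917141735), [0, 1, 2, 3, 4, 5, 6, 7, 8, 9, 10, 11, 12, 13, 14, 14, 16, 17, 19, 32, 33, 34, 35, 36, 37, 38, 39, 40, 314, 321, 322, 323, 324, 325, 326, 327, 328, 329, 330, 331, 332, 333, 334, 335, 336, 337, 338, 339, 340, 341, 342, 343, 344, 345, 346, 347, 348, 349, 350, 351, 352, 353, 354, 355, 356, 357, 358, 359])
clasp1 -27.040516476615196 0.04067958488689129
```

>>> step_arm([
  [100, [-44, -11, 0], 0],
  [100, [-44, -11, 0], 0],
  [100, [-44, -11, 0], 0],
  [100, [-44, -11, 0], 0],
])

```text
t: 23.68
tool_pos: [0.5974, 0.077, 0.38]
tool_rot: [-0.08, 3.14, 0.0]
contact_force: [-0.1, -1.2, -0.2]
opening: 0.0854
grip_force: 0.0
```

```bash
cat >> h.py <<'E'
def body(im,ci,z,near,R0=.033):
    hsv=cv2.cvtColor(im,cv2.COLOR_RGB2HSV)
    m=((hsv[:,:,2]<110)&(hsv[:,:,1]>110)).astype(np.uint8)
    best=None
    for q in cv2.findContours(m,0,1)[0]:
        if cv2.contourArea(q)<100: continue
        P=np.array([ray(ci,*x,z)[:2] for x in q[:,0]],np.float32)
        P=P[np.hypot(*(P-near).T)<.06]
        if len(P)<20: continue
        c,r=cv2.minEnclosingCircle(P*1000)
        print('body',np.round(c,1),round(r,1),np.round(cv2.fitEllipse(P*1000)[0],1))
E
python3 - <<'E'
from h import *
st();c=eyes.camera_info('wrist');im=snap('wrist','wj3.png')
u,v=proj(c,[.523,.074,.087]);print(u,v);u=int(u);v=int(v)
for l in lids(im,c,.087,(u-45,u+45,max(v-45,0),v+45)):print(l)
body(im,c,.061,np.array([.523,.074]))
hsv=cv2.cvtColor(im,cv2.COLOR_RGB2HSV)
print(hsv[v-60:v+62:5,u-60:u+62:5,1]);print(hsv[v-60:v+62:5,u-60:u+62:5,2])
E
```

```text
t 23.68 pos [0.5974 0.077  0.38  ] F [-0.1 -1.2 -0.2] open 0.0854 q [ 0.    0.02  1.69  0.    1.43 -1.62]
[[-0.999, -0.051, 0.0], [-0.051, 0.999, 0.0], [-0.0, 0.0, -1.0]]
322.06013279071647 127.72948453868258
(140, array([531.6, 100.3]), 20.6, 0.15, (346, 112, 21, 60))
(140, array([526.5,  74.6]), 21.4, 0.72, (305, 101, 47, 62))
(140, array([519.8,  51.1]), 26.6, 0.13, (277, 82, 27, 78))
(155, array([531.9, 100.6]), 20.2, 0.15, (347, 113, 20, 59))
(155, array([525.7,  74.6]), 20.5, 0.77, (306, 101, 46, 61))
(170, array([531.6, 103.7]), 19.8, 0.13, (349, 113, 18, 59))
(170, array([525.5,  74.4]), 20.2, 0.77, (306, 101, 46, 61))
(185, array([525.4,  74.6]), 19.8, 0.78, (307, 102, 45, 59))
body [525.1  74.3] 30.6 [525.4  74.4]
[[ 14  13  17  15  15  20   9   7   7  40  30  24  31  79  34  51  15  34
   15  26  23  51  44  43  18]
 [ 14  17  20  20  18  17   9   6  16  47  14  25  68  40  45  39  30  18
   22  29  35  33  51  48  48]
 [ 11  13  11  19  18  17  10   5  11  52  26  51   8  60  16  27  39  59
   15  39  55  34  41  62  53]
 [ 18  16  23  14  16  17   7   5   8  15  39  48  
[... 4185 characters left out ...]
26  74 213 220 222 219 220 165 157  29
   48 192 194 195 194 194 198]
 [124 119 122 120 121 116 109  40  25  31  34  63 113  87 168  82  79  52
  198 198 200 202 199 198 195]
 [121 123 119 118 120 122 119 115  88  20  29  27  36  56  63  17  70 156
  197 200 201 202 201 197 196]
 [121 122 120 122 124 121 121 122 115 100 131  79  91  74  87 105 107  98
  166 172 170 170 171 163 182]
 [121 122 123 122 119 116 119 121 117 112 155  95  95  97  92 101  98  99
  173 174 172 171 170 173 169]
 [119 121 124 122 125 120 122 123  98  98  97 100  97  97  96  89  90 157
  177 171 172 174 179 173 173]
 [123 122 123 124 125 124 117 117  96 101 155 150  95  95 161 154 152 171
  171 170 169 172 173 171 174]]
```

```bash
cat >> h.py <<'E'
def clasp2(im,ci,c,zb=.005):
    hsv=cv2.GaussianBlur(cv2.cvtColor(im,cv2.COLOR_RGB2HSV),(3,3),0);A=np.arange(0,360.,2)
    for r in (.024,.026,.028,.030,.033,.036):
        k=[]
        for a in np.radians(A):
            u,v=proj(ci,[c[0]+r*np.cos(a),c[1]+r*np.sin(a),zb+.052]);k.append(hsv[int(round(v)),int(round(u)),1]<110)
        k=np.array(k);z=(np.exp(1j*np.radians(A))*k).sum();print(r,round(np.degrees(np.angle(z)),1),''.join('#' if x else '.' for x in np.roll(k,90)))
E
python3 - <<'E'
from h import *
import pickle
c=pickle.load(open('wj1.pkl','rb'));clasp2(cv2.imread('pics/wj1.png')[:,:,::-1].copy(),c,(.491,.2604))
c=eyes.camera_info('wrist');clasp2(cv2.imread('pics/wj3.png')[:,:,::-1].copy(),c,(.5252,.0745))
E
```

```text
0.024 65.6 .......###.....#...........................#......................######################.#.#.......##..#..##########.###################.#.###########..#######..##..#####...#..##.#
0.026 -26.0 ....................................................................###################.............................................................................................
0.028 -26.0 .....................................................................#####.......#####..............................................................................................
0.03 -27.6 .....................................................................#####.......#####........................................................................................#.....
0.033 -63.4 ####################################################################################################################################################################################
0.036 -63.4 #############################################################################################################################
[... 508 characters left out ...]
......................................#####.......#####....................................................................
0.03 34.0 ................................................................................................####.......#####...............................#....................................
0.033 -63.4 ####################################################################################################################################################################################
0.036 -63.4 ####################################################################################################################################################################################
```

>>> step_arm([
  [100, [10, -60, 0], 0],
  [100, [20, -120, 0], 0],
  [100, [30, -180, 0], 0],
  [100, [40, -240, 0], 0],
  [100, [50, -300, 0], 0],
  [100, [60, -355, 0], 0],
  [100, [60, -355, 0], 0],
  [100, [60, -355, 0], 0],
])

```text
t: 24.72
tool_pos: [0.5556, -0.2808, 0.3798]
tool_rot: [-0.078, 3.14, 0.001]
contact_force: [-1.1, 0.0, -0.5]
opening: 0.0851
grip_force: 0.0
```

```bash
cat >> h.py <<'E'
def marks(im,ci,guess):
    g=cv2.GaussianBlur(cv2.cvtColor(im,cv2.COLOR_RGB2GRAY),(3,3),0);out=[]
    for c in guess:
        c=np.array(c,float)
        for it in range(3):
            pts=[]
            for a in np.radians(np.arange(0,360,3)):
                rr=np.arange(.030,.047,.0005)
                uv=np.array([proj(ci,[c[0]+r*np.cos(a),c[1]+r*np.sin(a),.01]) for r in rr])
                if (uv<1).any() or (uv[:,0]>638).any() or (uv[:,1]>478).any(): continue
                w=cv2.remap(g,uv[None,:,0].astype(np.float32),uv[None,:,1].astype(np.float32),1)[0].astype(float)
                w=np.median(w)-w
                if w.max()>12: pts.append(c+rr[w.argmax()]*np.array([np.cos(a),np.sin(a)]))
            P=np.array(pts)
            for k in range(3):
                s=np.linalg.lstsq(np.c_[2*P,np.ones(len(P))],(P**2).sum(1),rcond=None)[0];r=np.sqrt(s[2]+s[0]**2+s[1]**2)
                e=abs(np.hypot(*(P-s[:2]).T)-r);P=P[e<=max(.0015,np.median(e)*2)]
            c=s[:2]
        out.append((np.round(c,4),round(r,4),len(P)))
    return out
E
python3 - <<'E'
from h import *
st();c=eyes.camera_info('wrist');im=snap('wrist','wm.png');G=[(.4808,-.182),(.4793,-.2828),(.4802,-.3823)]
print(*marks(im,c,G),sep='\n');
t=cv2.imread('pics/top2.png')[:,:,::-1].copy();print(*marks(t,eyes.camera_info('top'),G),sep='\n')
E
```

```text
t 24.73 pos [ 0.5556 -0.2808  0.3798] F [-1.1  0.  -0.5] open 0.0851 q [-0.59  0.06  1.64  0.    1.43 -2.21]
[[-0.999, -0.05, 0.0], [-0.05, 0.999, 0.0], [-0.0, 0.0, -1.0]]
(array([ 0.4787, -0.1792]), np.float64(0.0372), 115)
(array([ 0.4802, -0.2794]), np.float64(0.0371), 115)
(array([ 0.4816, -0.3798]), np.float64(0.0372), 115)
(array([ 0.4783, -0.1817]), np.float64(0.0369), 115)
(array([ 0.4799, -0.2816]), np.float64(0.0369), 115)
(array([ 0.4813, -0.3818]), np.float64(0.0369), 113)
```

>>> step_arm([
  [75, [2, 60, 0], 0],
  [75, [4, 120, 0], 0],
  [75, [6, 180, 0], 0],
  [75, [8, 240, 0], 0],
  [75, [10, 300, 0], 0],
  [75, [13, 356, 0], 0],
  [75, [13, 356, 0], 0],
  [75, [13, 356, 60], 0],
  [75, [13, 356, 110], 0],
  [75, [13, 356, 135], 0],
  [75, [13, 356, 146], 0],
  [75, [13, 356, 146], 0],
])

```text
t: 26.28
tool_pos: [0.5249, 0.0736, 0.2337]
tool_rot: [0.079, -3.14, 0.0]
contact_force: [0.8, 0.9, 0.9]
opening: 0.0641
grip_force: 0.0
```

>>> step_arm([
  [40, [0, 0, 0], 0],
  [30, [0, 0, 0], 0],
  [30, [0, 0, 0], 0],
  [30, [0, 0, 0], 0],
  [30, [0, 0, 0], 0],
], squeeze=40)

```text
t: 26.9
tool_pos: [0.5259, 0.0738, 0.2358]
tool_rot: [-0.079, 3.137, -0.0]
contact_force: [-0.7, 0.7, 6.2]
opening: 0.0411
grip_force: 41.1
```

Run:
```python
from h import *
st()
```

```text
t 26.9 pos [0.5259 0.0738 0.2358] F [-0.7  0.7  6.2] open 0.0411 q [-0.   -0.    1.97  0.    1.17 -1.62]
[[-0.999, -0.05, 0.003], [-0.05, 0.999, 0.0], [-0.003, -0.0, -1.0]]
```

>>> step_arm([
  [30, [0, 0, -50], 0],
  [30, [0, 0, -100], 0],
  [30, [0, 0, -130], 9],
  [30, [7, -50, -130], 18],
  [30, [15, -100, -130], 27],
  [30, [22, -150, -130], 36],
  [30, [29, -200, -130], 45],
  [30, [37, -250, -130], 54],
  [30, [44, -300, -130], 63],
  [30, [51, -350, -130], 72],
  [30, [59, -400, -130], 81],
  [30, [66, -451, -130], 90],
])

```text
t: 28.4
tool_pos: [0.481, -0.3815, 0.3626]
tool_rot: [-2.17, -2.27, -0.0]
contact_force: [1.6, 0.4, -3.7]
opening: 0.0407
grip_force: 42.3
```

>>> step_arm([
  [30, [0, 0, 0], 9],
  [30, [0, 0, 0], 18],
  [30, [0, 0, 0], 27],
  [30, [0, 0, 0], 36],
  [30, [0, 0, 0], 45],
  [30, [0, 0, 0], 54],
  [30, [0, 0, 0], 63],
  [30, [0, 0, 0], 72],
  [30, [0, 0, 0], 81],
  [30, [0, 0, 0], 90],
  [30, [0, 0, 0], 99],
  [30, [0, 0, 0], 108],
])

```text
t: 29.9
tool_pos: [0.4814, -0.3798, 0.3625]
tool_rot: [-3.112, 0.421, 0.003]
contact_force: [-0.3, -1.1, -3.6]
opening: 0.0402
grip_force: 42.3
```

>>> step_arm([
  [30, [0, 0, 0], 7],
  [30, [0, 0, 0], 7],
  [30, [0, 0, 0], 7],
])

```text
t: 30.28
tool_pos: [0.4815, -0.38, 0.3631]
tool_rot: [-3.083, 0.6, 0.001]
contact_force: [-0.4, 0.3, -3.1]
opening: 0.041
grip_force: 42.3
```

Run:
```python
from h import *
o=st();M=R.from_rotvec(o['tool_rot']).as_matrix();p=np.array(o['tool_pos'])
print('beta',np.degrees(np.arctan2(M[1,1],M[0,1])),'shift',M.T@(np.array([.4816,-.3798,p[2]])-p)*1e3,o['grip_force'])
```

```text
t 30.27 pos [ 0.4815 -0.38    0.3631] F [-0.4  0.3 -3.1] open 0.041 q [-0.79  0.05  1.68 -0.    1.41  1.17]
[[0.927, -0.375, -0.001], [-0.375, -0.927, 0.001], [-0.001, -0.0, -1.0]]
beta -112.02091500525113 shift [ 1.59348544e-03 -1.71390414e-01  4.80015250e-05] 42.31764078140259
```

>>> step_arm([
  [30, [0, 0, 50], 0],
  [30, [0, 0, 95], 0],
  [30, [0, 0, 112], 0],
  [30, [0, 0, 118], 0],
  [30, [0, 0, 121], 0],
  [30, [0, 0, 122], 0],
  [30, [0, 0, 122], 0],
])

```text
t: 31.15
tool_pos: [0.4821, -0.3804, 0.2431]
tool_rot: [3.082, -0.602, 0.003]
contact_force: [0.5, -0.4, -3.1]
opening: 0.0407
grip_force: 42.2
```

>>> step_arm([
  [30, [0, 0, 1.5], 0],
  [30, [0, 0, 2.5], 0],
  [30, [0, 0, 3], 0],
  [30, [0, 0, 3], 0],
])

```text
t: 31.65
tool_pos: [0.4821, -0.3805, 0.2411]
tool_rot: [3.083, -0.602, 0.002]
contact_force: [-2.6, 2.4, 7.9]
opening: 0.0408
grip_force: 43.4
```

>>> step_arm([
  [55, [0, 0, -1], 0],
  [70, [0, 0, -1], 0],
  [70, [0, 0, -1], 0],
  [70, [0, 0, -60], 0],
  [70, [0, 0, -110], 0],
  [70, [-50, 0, -140], 0],
  [70, [-75, 0, -140], 0],
  [70, [-75, 0, -140], 0],
  [70, [-75, 0, -140], 0],
])

```text
t: 32.78
tool_pos: [0.4126, -0.352, 0.3782]
tool_rot: [-3.083, 0.603, 0.0]
contact_force: [-0.9, 0.6, -0.3]
opening: 0.0598
grip_force: 0.0
```

Run:
```python
from h import *
st();c=eyes.camera_info('wrist');im=snap('wrist','wp1.png');n=(.4816,-.3798)
u,v=map(int,proj(c,[*n,.092]));print(u,v)
for l in lids(im,c,.092,(u-45,u+45,max(v-45,0),v+45)):print(l)
body(im,c,.066,np.array(n));clasp2(im,c,n,.01)
t=snap('top');print('top jar1',*lids(t,eyes.camera_info('top'),.087,(190,310,230,310)),sep='\n')
```

```text
t 32.77 pos [ 0.4126 -0.352   0.3782] F [-0.9  0.6 -0.3] open 0.0598 q [-0.84 -0.13  1.83  0.    1.44  1.11]
[[0.926, -0.377, -0.0], [-0.377, -0.926, 0.0], [-0.0, -0.0, -1.0]]
321 127
(140, array([ 481.5, -380.4]), 21.4, 0.88, (293, 94, 60, 64))
(155, array([ 482.4, -380.6]), 20.5, 0.95, (293, 95, 60, 62))
(170, array([ 482.4, -380.7]), 20.2, 0.96, (293, 95, 60, 62))
(185, array([ 482.3, -380.7]), 20.0, 0.95, (294, 95, 59, 62))
body [ 482.6 -380.6] 30.4 [ 482.5 -380.6]
0.024 -70.8 ############....#..#.#.#.######.########################################################################..#.#...#............................................................#######
0.026 -177.3 #.#.#.#####..................................................................................................................................................................######.
0.028 -176.9 .......####...................................................................................................................................................................#####.
0.03 145.3 ###.#######....##.............................................................................................................#...#.#.#.#.#.#############.##########################
0.033 -63.4 ####################################################################################################################################################################################
0.036 -63.4 ####################################################################################################################################################################################
top jar1
(140, array([491.3, 257.9]), 19.7, 0.92, (201, 256, 17, 17))
(140, array([545.9, 291.7]), 26.3, 0.24, (190, 230, 10, 22))
(155, array([491.3, 258. ]), 19.6, 0.9, (201, 256, 17, 17))
(155, array([544.8, 294. ]), 22.2, 0.15, (190, 232, 8, 19))
(170, array([491.1, 258.1]), 18.9, 0.88, (202, 256, 15, 17))
```

>>> step_arm([
  [70, [-14, -54, 0], 0],
  [70, [-28, -108, 0], 0],
  [70, [-43, -162, 0], 0],
  [70, [-57, -216, 0], 0],
  [70, [-72, -270, 0], 0],
  [70, [-86, -325, 0], 0],
  [70, [-100, -380, 0], 0],
  [70, [-115, -434, 0], 0],
  [70, [-130, -489, 0], 0],
  [70, [-144, -543, 0], 0],
  [70, [-158, -597, 0], 0],
  [70, [-158, -597, 0], 0],
])

```text
t: 34.38
tool_pos: [0.4909, 0.2642, 0.3778]
tool_rot: [3.085, -0.594, -0.002]
contact_force: [-0.2, -1.0, -0.1]
opening: 0.0599
grip_force: 0.0
```

Run:
```python
from h import *
o=st();M=R.from_rotvec(o['tool_rot']).as_matrix();p=np.array(o['tool_pos'])
print('beta',np.degrees(np.arctan2(M[1,1],M[0,1])),'shift',M.T@(np.array([.491,.2604,.234])-p)*1e3)
```

```text
t 34.38 pos [0.4909 0.2642 0.3778] F [-0.2 -1.  -0.1] open 0.0599 q [ 0.36 -0.09  1.8   0.    1.43  2.31]
[[0.928, -0.372, -0.002], [-0.372, -0.928, -0.0], [-0.001, 0.001, -1.0]]
beta -111.81834671791482 shift [  1.74451387   3.39306713 143.76565527]
```

>>> step_arm([
  [70, [1, 2, 0], 0],
  [70, [1, 2, 60], 0],
  [70, [1, 2, 110], 0],
  [70, [1, 2, 135], 0],
  [70, [1, 2, 144], 0],
  [70, [1, 2, 144], 0],
  [40, [1, 2, 144], 0],
  [30, [1, 2, 144], 0],
  [30, [1, 2, 144], 0],
  [30, [1, 2, 144], 0],
  [30, [1, 2, 144], 0],
], squeeze=40)

```text
t: 35.75
tool_pos: [0.4918, 0.2589, 0.2369]
tool_rot: [-3.082, 0.602, -0.005]
contact_force: [1.7, 0.9, 6.0]
opening: 0.0411
grip_force: 41.1
```

Run:
```python
from h import *
o=st();M=R.from_rotvec(o['tool_rot']).as_matrix();p=np.array(o['tool_pos'])
print('beta',np.degrees(np.arctan2(M[1,1],M[0,1])),'shift',M.T@(np.array([.4787,-.1792,p[2]])-p)*1e3)
```

```text
t 35.75 pos [0.4918 0.2589 0.2369] F [1.7 0.9 6. ] open 0.0411 q [ 0.35  0.05  1.91 -0.    1.18  2.31]
[[0.927, -0.376, 0.004], [-0.376, -0.927, 0.001], [0.003, -0.002, -1.0]]
beta -112.10017865474288 shift [ 1.52714379e+02  4.10780061e+02 -4.01375076e-01]
```

>>> step_arm([
  [30, [0, 0, -50], 0],
  [30, [0, 0, -100], 0],
  [30, [0, 0, -130], -9],
  [30, [17, 46, -130], -18],
  [30, [34, 91, -130], -27],
  [30, [51, 137, -130], -36],
  [30, [68, 183, -130], -45],
  [30, [85, 228, -130], -54],
  [30, [102, 274, -130], -63],
  [30, [119, 320, -130], -72],
  [30, [136, 365, -130], -81],
  [30, [153, 411, -130], -90],
])

```text
t: 37.25
tool_pos: [0.4771, -0.1811, 0.3637]
tool_rot: [-2.6, -1.76, 0.001]
contact_force: [1.1, 0.3, -3.5]
opening: 0.0409
grip_force: 42.5
```

>>> step_arm([
  [30, [0, 0, 0], -9],
  [30, [0, 0, 0], -18],
  [30, [0, 0, 0], -27],
  [30, [0, 0, 0], -36],
  [30, [0, 0, 0], -45],
  [30, [0, 0, 0], -54],
  [30, [0, 0, 0], -63],
  [30, [0, 0, 0], -72],
  [30, [0, 0, 0], -81],
  [30, [0, 0, 0], -90],
  [30, [0, 0, 0], -99],
  [30, [0, 0, 0], -108],
])

```text
t: 38.75
tool_pos: [0.4774, -0.1795, 0.3635]
tool_rot: [-0.104, -3.138, -0.002]
contact_force: [0.2, -0.0, -2.6]
opening: 0.0406
grip_force: 42.7
```

>>> step_arm([
  [30, [0, 0, 0], -8],
  [30, [0, 0, 0], -8],
  [30, [0, 0, 0], -8],
])

```text
t: 39.12
tool_pos: [0.4776, -0.1797, 0.3641]
tool_rot: [0.103, -3.139, -0.001]
contact_force: [-0.1, -0.5, -2.5]
opening: 0.0408
grip_force: 42.7
```

Run:
```python
from h import *
o=st();M=R.from_rotvec(o['tool_rot']).as_matrix();p=np.array(o['tool_pos'])
print('beta',np.degrees(np.arctan2(M[1,1],M[0,1])),'shift',M.T@(np.array([.4787,-.1792,.2415])-p)*1e3)
```

```text
t 39.12 pos [ 0.4776 -0.1797  0.3641] F [-0.1 -0.5 -2.5] open 0.0408 q [-0.51 -0.2   1.92 -0.    1.42 -2.14]
[[-0.998, -0.066, -0.001], [-0.066, 0.998, 0.0], [0.001, 0.001, -1.0]]
beta 93.77313847549723 shift [ -1.23829836   0.36522536 122.6445778 ]
```

>>> step_arm([
  [30, [-1, 0, 50], -1],
  [30, [-1, 0, 95], -1],
  [30, [-1, 0, 112], -1],
  [30, [-1, 0, 118], -1],
  [30, [-1, 0, 121], -1],
  [30, [-1, 0, 123], -1],
  [30, [-1, 0, 125], -1],
  [30, [-1, 0, 125], -1],
])

```text
t: 40.12
tool_pos: [0.4798, -0.1802, 0.2419]
tool_rot: [-0.133, 3.135, -0.002]
contact_force: [0.8, 0.6, 5.6]
opening: 0.0408
grip_force: 43.2
```

>>> step_arm([
  [55, [0, 0, -1], 0],
  [70, [0, 0, -1], 0],
  [70, [0, 0, -1], 0],
  [70, [0, 0, -60], 0],
  [70, [0, 0, -110], 0],
  [70, [-50, 0, -140], 0],
  [70, [-75, 0, -140], 0],
  [70, [-75, 0, -140], 0],
  [70, [-75, 0, -140], 0],
])

```text
t: 41.25
tool_pos: [0.5529, -0.1733, 0.3785]
tool_rot: [0.134, -3.136, -0.001]
contact_force: [0.3, -0.2, -1.0]
opening: 0.0594
grip_force: 0.0
```

Run:
```python
from h import *
st();c=eyes.camera_info('wrist');im=snap('wrist','wp2.png');n=(.4787,-.1792)
u,v=map(int,proj(c,[*n,.092]));print(u,v)
for l in lids(im,c,.092,(u-45,u+45,max(v-45,0),v+45)):print(l)
body(im,c,.066,np.array(n));n=(.4797,-.180);clasp2(im,c,n,.01)
```

```text
t 41.25 pos [ 0.5529 -0.1733  0.3785] F [ 0.3 -0.2 -1. ] open 0.0594 q [-0.43 -0.04  1.75 -0.    1.43 -2.09]
[[-0.996, -0.085, -0.002], [-0.085, 0.996, 0.001], [0.002, 0.001, -1.0]]
321 128
(140, array([ 483. , -179.9]), 20.2, 0.93, (291, 104, 59, 61))
(140, array([ 465., -202.]), 15.9, 0.17, (276, 83, 27, 43))
(155, array([ 487.4, -169.2]), 15.5, 0.27, (325, 122, 25, 43))
(170, array([ 492.9, -156. ]), 15.5, 0.22, (340, 133, 26, 40))
(170, array([ 487.4, -168.8]), 15.0, 0.25, (325, 123, 24, 41))
(185, array([ 493.2, -155.7]), 15.1, 0.22, (341, 134, 25, 39))
body [ 482.6 -180.4] 30.5 [ 482.8 -180.3]
0.024 -6.8 .....######.................................#...#############################################################################.####..........................................####....
0.026 -7.9 .....#####..............................................#....######################################################.........................................................#####...
0.028 175.3 ###########.#.#....................................................................#...............#...............................................................#######.#########
0.03 171.9 ###################################......................................................................................................#####.#####################################
0.033 170.8 ###############################################################.####.....................................###########################################################################
0.036 -63.4 ####################################################################################################################################################################################
```

Run:
```python
from h import *
c=eyes.camera_info('wrist');im=cv2.imread('pics/wp2.png')[:,:,::-1].copy()
print(marks(im,c,[(.4787,-.1792),(.4802,-.2794)]))
t=snap('top');ct=eyes.camera_info('top')
print(*lids(t,ct,.092,(365,505,232,302)),sep='\n');hsv=cv2.cvtColor(t,cv2.COLOR_RGB2HSV)
body(t,ct,.066,np.array((.481,-.182)));body(t,ct,.066,np.array((.4813,-.382)))
clasp2(im,c,(.4828,-.1802),.01)
```

```text
[(array([ 0.484 , -0.1801]), np.float64(0.0337), 93), (array([ 0.4799, -0.2799]), np.float64(0.0372), 115)]
(155, array([ 515.9, -130.9]), 19.2, 0.33, (374, 243, 8, 16))
(155, array([ 537.3, -281.8]), 26.8, 0.51, (431, 233, 23, 18))
(170, array([ 517.1, -130.9]), 18.2, 0.33, (374, 243, 8, 15))
(170, array([ 530.9, -288.8]), 15.8, 0.54, (439, 241, 14, 9))
(170, array([ 549.6, -410.4]), 16.0, 0.31, (491, 232, 14, 6))
(185, array([ 438.8, -378.3]), 24.8, 0.39, (479, 275, 16, 16))
(185, array([ 483.1, -383. ]), 19.2, 0.85, (480, 256, 16, 16))
(185, array([ 521. , -385.8]), 15.5, 0.6, (482, 241, 11, 12))
body [ 434.4 -200.2] 15.1 [ 434.4 -200.3]
body [ 478.  -201.7] 42.4 [ 477.1 -199.4]
body [ 498.5 -339.7] 37.1 [ 497.7 -339.5]
0.024 -36.4 ##########...............#.....#..####..##..##############################################################.#.#####..####..#.#.#.....#.......................................########
0.026 180.0 #########...................................................................................................................................................................########
0.028 -180.0 ....#####...................................................................................................................................................................#####...
0.03 177.6 ....#####....................................................................................................#...............................................................####...
0.033 -63.4 ####################################################################################################################################################################################
0.036 -63.4 ####################################################################################################################################################################################
```

>>> step_arm([
  [70, [40, 0, 0], 0],
  [70, [70, -1, 0], 0],
  [70, [70, -1, 0], 0],
  [70, [70, -1, 60], 0],
  [70, [70, -1, 110], 0],
  [70, [70, -1, 130], 0],
  [70, [70, -1, 136], 0],
  [70, [70, -1, 136], 0],
  [30, [70, -1, 136], 0],
  [30, [70, -1, 136], 0],
  [30, [70, -1, 136], 0],
  [30, [70, -1, 136], 0],
])

```text
t: 42.85
tool_pos: [0.4846, -0.1806, 0.2456]
tool_rot: [-0.134, 3.136, -0.002]
contact_force: [-0.8, 0.6, 6.5]
opening: 0.0403
grip_force: 41.0
```

>>> step_arm([
  [30, [0, 0, -6], 0],
  [30, [4, 1, -6], 0],
  [30, [4, 1, -6], 0],
  [30, [4, 1, -6], 0],
  [30, [4, 1, -3], 0],
  [30, [4, 1, 0], 0],
  [30, [4, 1, 1], 0],
  [30, [4, 1, 1], 0],
])

```text
t: 43.85
tool_pos: [0.4806, -0.1799, 0.2458]
tool_rot: [0.134, -3.139, -0.001]
contact_force: [-7.5, 4.6, 14.2]
opening: 0.0406
grip_force: 42.5
```

>>> step_arm([
  [55, [0, 0, -1], 0],
  [70, [0, 0, -1], 0],
  [70, [0, 0, -1], 0],
  [70, [0, 0, -60], 0],
  [70, [0, 0, -110], 0],
  [70, [-50, 0, -136], 0],
  [70, [-75, 0, -136], 0],
  [70, [-75, 0, -136], 0],
  [70, [-75, 0, -136], 0],
])

```text
t: 44.98
tool_pos: [0.5539, -0.1733, 0.3776]
tool_rot: [0.134, -3.137, -0.001]
contact_force: [0.0, 0.4, 0.3]
opening: 0.0599
grip_force: 0.0
```

Run:
```python
from h import *
st();c=eyes.camera_info('wrist');im=snap('wrist','wp3.png')
body(im,c,.066,np.array((.4787,-.1792)));clasp2(im,c,(.4787,-.1792),.01)
```

```text
t 44.98 pos [ 0.5539 -0.1733  0.3776] F [0.  0.4 0.3] open 0.0599 q [-0.43 -0.03  1.75 -0.    1.43 -2.09]
[[-0.996, -0.085, -0.002], [-0.085, 0.996, 0.001], [0.002, 0.001, -1.0]]
body [ 477.9 -179.5] 30.5 [ 477.8 -179.3]
0.024 -171.0 ########################################.####....#..................................................................................#...####.....#######..#..#####..################
0.026 180.0 #########...................................................................................................................................................................########
0.028 -178.3 ....######..................................................................................................................................................................#####...
0.03 9.8 .....###.....................................................#...#.....####.#.#.#####..####.......#..#...##.###...#####....#..#..............................................####...
0.033 -63.4 ####################################################################################################################################################################################
0.036 -63.4 ####################################################################################################################################################################################
```

Run:
```python
from h import *
print(finish_job())
```

```text
the job is handed in; nothing more can be done
None
```

The job is handed in: the screw is backed out, the bar is swung clear at about 1.2 rad, and both jars that were on the plate stand on their own marks, within about 1 mm of centre and 2° of the pointer by my wrist-camera estimates. One fingertip pressed briefly on the ratchet handle, with 65 N at the wrist, and the verdict was not shown.

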